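# Flip the keeper and draw the quill to its groove

### The job

The grease groove of the quill in the sloping head has to be inspected: swing the windowed keeper plate right over on its hinge until it stops and its padded underside faces up, then take the quill by its stem and draw it straight out along its sloping bore, without levering it sideways, until the whole ring groove is just clear of the bore mouth, with no more than about a centimetre of plain shank showing below the groove. Finish holding the quill still there, its end still in the bore, and leave the other things on the bench where they are.

Things in the scene. Friction and masses are not known exactly. Their poses are not given: they have to be found in the camera images.
- block: The head: fixed cream-painted casting bolted to the bench, its top face (107 x 80 mm) sloping 15 degrees (0.262 rad) down towards the robot side. Origin on the bench straight below the hinge line; z up, x away from the robot (turned up to about 0.4 rad about the vertical), y parallel to the hinge.
- bore_mouth (a point): Centre of the bore's mouth on the sloping face, 104 mm above the bench. z points out along the bore's axis, square to the face; x uphill in the face towards the hinge; y level. The face spans x -40 to +67, y -40 to +40 mm; only the hinge lugs (15 mm high, near x = 42 mm) stand on it. Bore blind, 73 mm deep, 15.2 mm wide.
- hinge (a point): Middle of the keeper's hinge axis, 42 mm uphill of bore_mouth (its +x) and 10 mm above the face. Axes parallel to those of bore_mouth; the hinge axis is y.
- keeper (a joint): Angle of the keeper plate (rad): 0 lying closed over the quill's collar (starts at 0 to 0.25), rising as its free end is lifted and swung over away from the robot, 3.05 at its stop, lying turned over beyond the hinge, underside up. The hinge is stiff: the plate stays where it is left; about 2 N at the handle moves it.
- keeper_handle (a point): Centre of the grip bar (14 mm diameter, 26 mm long, parallel to the hinge; pinched on its two ends it pivots in the fingers) at the free end of the 4 mm thick, 58 mm wide aluminium keeper. In hinge axes at joint angle a: 105 mm * (-cos a, 0, sin a). Plate ends 78 mm from the hinge, then a 12 mm wide neck; free air under the bar at both ends.
- quill: Loose steel quill, about 0.2 kg, in the bore. Origin on its axis at the collar's underside, which rests on the face at the start; z along the axis, out of the bore. Collar 34 mm wide, 6 mm thick, under the keeper; stem above it 16 mm diameter, 40 mm long, through the keeper's 22 mm wide window; shank below 14 mm diameter, 68 mm long.
- groove (a point): Middle of the 6 mm wide greasy ring groove in the shank, on the quill's axis, 37 mm below the collar's underside, so 37 mm deep in the bore at the start. The groove is just clear of the mouth when this point is 3 mm out along the bore's z.
- stem (a point): Point on the quill's axis at which to grip the stem: 30 mm above the collar's underside, 16 mm below the stem's top; axes as the quill.
- quill_end (a point): Lower end of the quill's shank, on its axis, 68 mm below the collar's underside; axes as the quill.
- spare_quill: Bystander: plain steel rod 16 mm diameter, 110 mm long, lying on the bench beside the head. Leave alone.
- screwdriver: Bystander: screwdriver lying on the other side of the head. Leave alone.
- slab: Bystander: brown stone slab 90 x 65 x 8 mm. Leave alone.
- slab2: Bystander: grey-green stone slab 75 x 50 x 10 mm. Leave alone.
- cup: Bystander: white bowl 80 mm wide, 55 mm high. Leave alone.
- spare_wheel: Bystander: grey grinding wheel 150 mm across, 38 mm thick, lying flat. Leave alone.
- oil: Bystander: white bottle 50 mm wide, 110 mm high. Leave alone.

How it is judged:
By the outcome, as a careful person would: the job done as asked, in the order asked, and still so for the second after the job is handed in, while the arm keeps its last pose, push and grip.
It also fails if it takes over 48 s, if anything falls off the work surface, if the arm or the gripper's body presses on something with over 40 N, if the wrist force passes 120 N, or if a joint passes its speed limit or range.

### The arm

A 7-joint arm with a two-finger parallel gripper is mounted at the origin on the work surface. World frame = base frame: x ahead of the robot, y to its left, z up, the work surface at z = 0. Lengths are in m, angles in rad, forces in N, time in s.
With the tool pointing down it reaches from about 0.4 to 0.875 m from the base axis. Payload 19.3 kg.
Tool frame: the origin (TCP) lies between the finger pads; the fingertips stand 8 mm ahead of it and the grasp point (between the pads) lies 11 mm behind it (env.finger_overhang is the z of the fingertips in the tool frame, in m); z points along the fingers, y is the line along which they close (so a half turn about z gives the same grasp; the last joint's range is limited). The gripper opens to 85 mm and grips with 20 to 120 N. Pads are 22 mm wide; open, the fingers measure 114 mm over their backs; the gripper's body (76 mm by 85 mm) begins 54 mm behind the grasp point. The pads swing forward as they close: fully open they stand 13 mm farther back than shut.
Start: joints at [1.128, 0.521, -0.036, 1.599, 0.021, 1.021, -0.113], TCP at [0.228, -0.582, 0.239] pointing down, gripper open.
Joint ranges: [-2.91, 2.91], [-0.3, 2.13], [-1.5, 1.42], [0.17, 2.43], [-1.26, 4.41], [0.16, 1.93], [-2.52, 2.52]. Speed limits (rad/s): [1.89, 1.89, 2.39, 2.39, 3.01, 3.01, 3.01].

### API

Orientations are given as a unit quaternion [w, x, y, z].
In Python, from plant import env, camrig, telemetry, sign_off gives the robot as it stands (env), with the cameras (camrig), the readings (telemetry) and the job as plain functions.
- The arm moves only by the tool jog_arm, called in YAML: its name, and indented under it one key for each argument. Schema: {"type":"object","properties":{"plan":{"type":"array","items":{"type":"array","prefixItems":[{"type":"number"},{"type":"array","items":{"type":"number"},"minItems":3,"maxItems":3},{"type":"array","items":{"type":"number"},"minItems":3,"maxItems":3}],"minItems":3,"maxItems":3},"minItems":1,"maxItems":20},"squeeze":{"type":"number"},"only":{"type":"string"},"quiet":{"type":"boolean"},"lines":{"type":"string"}},"required":["plan"],"additionalProperties":false}. plan is a list of rows, 1 to 20 of them, each written [opening, [dx, dy, dz], [rx, ry, rz]]: the finger opening in m, then dx, dy, dz in m, then a rotation vector rx, ry, rz in rad; each row shifts and turns the commanded pose from where the row before left it, along the tool's axes as they then stand; what a row does not reach is not made up. A row lasts 1/8 s, in which the tool goes at most 0.0625 m and 0.188 rad, less where a joint would pass 70% of its speed; a pose out of reach is approached as far as the arm can. The fingers move at their own pace and stop on an object; squeeze is the grip in N (left out, the last holds). Time passes only in rows, so rows that do not move let the fingers close. The tool returns the time, the measured TCP pose, the force, the opening and the grip force at its end. only (a regular expression) keeps the lines of the reply that match it, lines (a string "A,B") keeps lines A to B, and quiet returns only ok. Input that does not fit is refused with a message, and nothing moves.
- telemetry.get_state(): the state, without advancing time (a new reading comes with each control period).
- camrig.camera(name): name is "side" or "top"; returns (picture, depth): 480x640x3 uint8, red, green, blue; 480x640 float32, m along the optical axis (not along the pixel's ray), 0 where there is no reading.
- camrig.camera_model(name): a dict with "K" (3x3 intrinsics, pixels), "camera_from_world" (4x4, takes a point from world to camera coordinates). Camera axes: x right, y down, z forward; pixel columns grow to the right and rows downward; lengths in m; the calibration is good to about 2 mm. A picture is of the moment at which its call begins. camera_model takes no time and is no camera call.
- sign_off(): hands the job in; it is judged then, once.
The state is a dict: "t": time; "qpos": joint angles; "joint_vel": joint speeds; "tau": joint torques, N m; "tcp_pos": TCP position; "eef_rot": TCP orientation; "contact_force": force on the tool from outside, world axes, zero at the start; "torque": the same for the moment, N m; "width": finger opening in m; "gripper_force": force on a finger pad.
Only numpy, scipy, OpenCV 4.12 (cv2) and the standard library are available. Lean on these libraries where they do the work, as an engineer would, in place of code of your own. Each camera call takes 0.05 s, during which the arm holds its last target. There are 200 camera calls.

## Working session

There is one attempt and no reset: what is moved stays moved. The work goes in short steps, Python scripts to look and compute and a tool call to move; the robot and the scene stay as the last step left them, time stands still between calls to the robot, and variables do not carry over. Pictures are saved under pics/ and viewed, at most 10 in all, crops included, and the job is handed in when it is done.

```bash
ls; mkdir -p pics
```

Run:
```python
from plant import env, camrig, telemetry, sign_off
import cv2, numpy as np
for n in("side","top"):
    p,d=camrig.camera(n); cv2.imwrite(f"pics/{n}0.png",p[:,:,::-1]); np.savez(f"{n}0.npz",p=p,d=d)
    m=camrig.camera_model(n); print(n,m["K"].round(1).tolist(),np.round(m["camera_from_world"],3).tolist())
s=telemetry.get_state(); print(s)
```

```text
pics
plant.py
side [[434.2, 0.0, 320.0], [0.0, 434.2, 236.1], [0.0, 0.0, 1.0]] [[0.993, -0.117, 0.02, -0.566], [-0.054, -0.598, -0.8, 0.106], [0.106, 0.793, -0.6, 1.026], [0.0, 0.0, 0.0, 1.0]]
top [[488.3, 0.0, 318.9], [0.0, 488.3, 247.4], [0.0, 0.0, 1.0]] [[0.013, -1.0, -0.013, -0.015], [-0.989, -0.011, -0.147, 0.58], [0.147, 0.015, -0.989, 1.212], [0.0, 0.0, 0.0, 1.0]]
{'t': 0.1, 'qpos': array([ 1.12781715,  0.52196092, -0.03631382,  1.59994147,  0.02120052,
        1.02108084, -0.11278648]), 'joint_vel': array([-0.00014597, -0.00056683,  0.00021668, -0.00051154, -0.00058484,
       -0.00035796,  0.00058369]), 'tau': array([ 5.54448445e-03, -9.28478193e+01,  1.98573142e+00, -3.70526469e+01,
        1.83412613e-02,  5.37787753e-03,  1.15109547e-04]), 'tcp_pos': array([ 0.22748661, -0.58182342,  0.23878278]), 'eef_rot': array([-4.85578978e-04,  9.82680417e-01,  1.85307706e-01, -1.30521258e-04]), 'contact_force': array([-0.3438801 ,  0.9867774 , -0.39292205]), 'torque': array([-0.00446085,  0.02527273,  0.01792373]), 'gripper_force': 0.0, 'width': 0.08545216157857462}
```

View pics/side0.png

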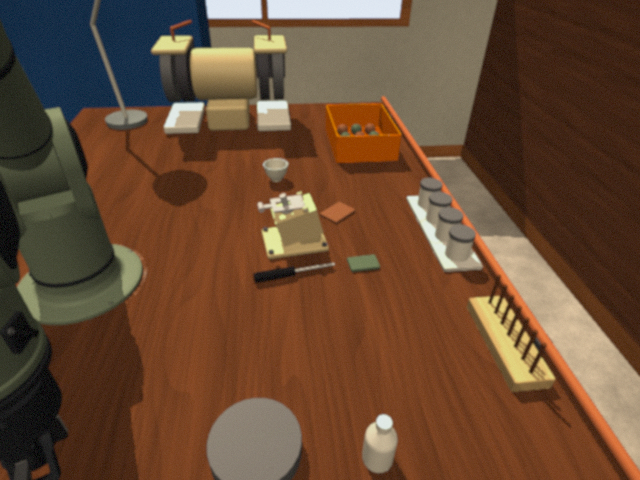

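View pics/top0.png

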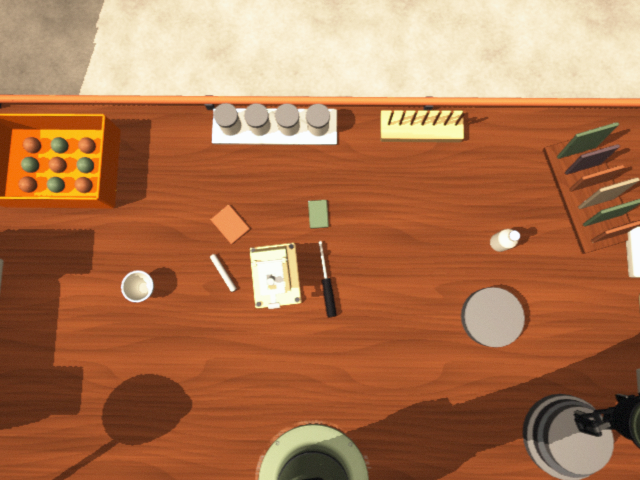

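The head is at about (275,275) in the top view and (293,225) in the side view, with the handle on the robot side at side (263,207). I'll enlarge both views into one picture.

Create h.py:
```python
import numpy as np, cv2
from plant import env, camrig, telemetry, sign_off
def deproj(n,u,v,z):
    m=camrig.camera_model(n);K=m["K"];T=np.linalg.inv(m["camera_from_world"])
    return (T@np.array([(u-K[0,2])/K[0,0]*z,(v-K[1,2])/K[1,1]*z,z,1]))[:3]
def ray(n,u,v):
    T=np.linalg.inv(camrig.camera_model(n)["camera_from_world"]);o=T[:3,3];d=deproj(n,u,v,1)-o;return o,d/np.linalg.norm(d)
def onz(n,u,v,z):
    o,d=ray(n,u,v);return o+d*(z-o[2])/d[2]
def cloud(n,d):
    m=camrig.camera_model(n);K=m["K"];T=np.linalg.inv(m["camera_from_world"])
    v,u=np.mgrid[:480,:640];P=np.stack([(u-K[0,2])/K[0,0]*d,(v-K[1,2])/K[1,1]*d,d],-1)
    return P@T[:3,:3].T+T[:3,3]
def proj(n,p):
    m=camrig.camera_model(n);c=m["camera_from_world"]@np.r_[p,1];q=m["K"]@c[:3];return q[:2]/q[2]
```

Run:
```python
from h import *
s=np.load("side0.npz");t=np.load("top0.npz")
a=cv2.resize(s["p"][185:265,245:335],None,fx=4.4,fy=4.4,interpolation=cv2.INTER_CUBIC)
b=cv2.resize(t["p"][235:315,235:315],None,fx=4.4,fy=4.4,interpolation=cv2.INTER_CUBIC)
cv2.imwrite("pics/c0.png",np.hstack([a,b])[:,:,::-1])
for n,z in(("side",s),("top",t)):
    P=cloud(n,z["d"]); r=np.s_[235:315,235:315] if n=="top" else np.s_[185:265,245:335]
    Q=P[r]; 
    print(n,"z cm map")
    for row in (Q[::4,::4,2]*1000).round().astype(int): print(*row)
```

```text
side z cm map
1 -2 -2 0 -3 -1 2 -3 -1 4 -1 0 0 -1 -2 -3 0 0 1 -1 0 -1 -3
-1 0 1 -2 -3 0 -3 -3 0 0 -5 -1 0 0 2 0 -2 -1 -1 -3 -2 -5 -1
0 -1 -1 2 -3 -4 2 -2 -1 -1 0 1 -1 128 127 -3 -2 0 -1 0 0 -2 -2
-3 0 -1 0 -1 -3 -1 0 -1 147 145 125 125 124 117 116 119 1 1 -1 -2 0 1
-2 -1 -3 0 -1 1 3 125 123 135 135 120 124 125 127 117 120 -1 -1 0 2 -1 0
0 0 -2 123 127 123 124 123 100 103 122 125 124 127 125 116 117 122 -2 0 0 0 7
-2 -3 -1 -2 124 0 -1 123 123 122 124 124 124 123 112 127 118 119 -1 0 0 5 8
-1 -1 -2 -1 -1 0 -1 92 95 98 104 107 105 109 109 114 113 112 -1 6 5 8 7
-1 -1 0 -2 0 -1 -2 91 96 101 102 102 106 106 104 102 102 100 100 0 2 8 6
-2 1 2 -1 -1 -1 -1 3 96 96 98 98 95 92 92 91 90 89 87 0 0 -1 5
-2 -2 -1 1 -3 -2 -1 1 91 88 84 86 81 81 81 77 77 76 74 -1 0 0 -2
-1 2 -1 -2 0 20 15 14 78 75 74 74 70 69 66 66 66 62 63 60 1 -2 -1
-1 -2 1 0 -4 13 13 14 14 65 64 61 59 56 54 53 52 51 49 50 -1 1 1
-1 -1 -2 -2 -2 12 12 14 14 54 49 48 47 44 42 41 41 33 32 14 -2 -4 2
-1 1 -1 -2 -1 13 15 15 13 13 38 35 34 33 27 26 24 19 20 13 11 -2 0
1 -1 0 0 1 14 13 14 14 13 23 22 14 12 13 13 16 14 12 15 20 -2 1
-2 -
[... 701 characters left out ...]
3 2 0 12 111 123 126 124 127 127 128 114 90 16 13 5 -1 2 -1
3 1 -1 -1 2 109 127 125 124 130 127 130 110 105 16 15 0 4 0 -2
2 -3 4 -2 2 107 127 126 114 111 128 126 106 101 15 15 3 2 0 4
3 -1 1 0 0 104 126 125 149 151 107 123 106 105 17 23 -1 1 0 2
-3 1 3 0 4 19 123 127 152 142 107 126 125 97 14 15 -7 -1 -4 1
13 0 1 -1 1 12 125 121 99 96 97 127 122 99 15 14 5 0 -3 5
0 2 1 -1 -1 18 100 124 125 125 125 123 126 100 18 13 10 0 -3 -5
3 -2 1 4 -1 14 94 94 15 122 17 13 13 17 16 15 11 -1 0 -2
-1 0 0 0 -1 13 18 17 13 121 122 14 12 15 16 19 11 -2 0 3
0 -5 -2 6 -3 14 20 11 15 126 130 13 12 14 14 11 7 1 4 -1
-2 0 2 2 0 9 13 13 -2 123 129 118 0 4 2 4 -1 2 1 2
0 3 -2 -2 -2 1 5 -1 -2 -3 -3 0 3 3 -3 5 1 3 0 3
```

View pics/c0.png

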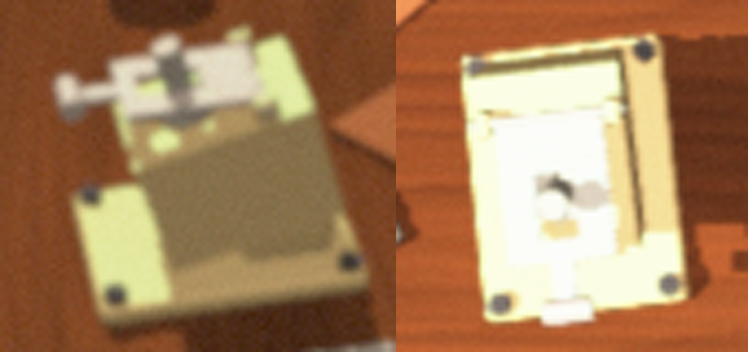

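The crop shows the bore block on a base plate with four bolts. In top pixels the bolts are near (253,250), (291,246), (259,304) and (297,299.5). The stem's top is near (270.5,282), the grip bar near (274,306), and the plate lies almost level.

Run:
```python
from h import *
t=np.load("top0.npz");s=np.load("side0.npz")
B=[onz("top",u,v,.014) for u,v in((252.95,250),(291.1,246.4),(258.6,303.6),(297,299.5))]
print("bolts",np.round(B,4).tolist())
ex=(B[0]+B[1]-B[2]-B[3]); ey=B[0]+B[2]-B[1]-B[3]
print("yaw",np.arctan2(ex[1],ex[0]),np.arctan2(-ey[0],ey[1]),"ctr",np.mean(B,0),np.linalg.norm(ex)/2,np.linalg.norm(ey)/2)
# bar and stem by brightness masks in the top view
for n,z,h in(("top",t,(.115,.135)),("side",s,(.115,.135))):
    P=cloud(n,z["d"]);p=z["p"].astype(int)
    m=(P[...,2]>.112)&(P[...,2]<.14)&(np.abs(P[...,0]-.55)<.2)&(np.abs(P[...,1]-.1)<.12)
    Q=P[m]; print(n,m.sum(),Q.min(0).round(3),Q.max(0).round(3))
    x0=Q[:,0].min();
    H=Q[Q[:,0]<x0+.016]; print(" bar med",np.median(H,0).round(4),len(H), "ymin/max",H[:,1].min(),H[:,1].max())
    m=(P[...,2]>.142)&(P[...,2]<.16)&(np.abs(P[...,0]-.55)<.2)&(np.abs(P[...,1]-.1)<.12)
    print(" stemtop",np.median(P[m],0).round(4),m.sum())
def tri(a,b):
    o1,d1=ray("top",*a);o2,d2=ray("side",*b)
    k=np.linalg.lstsq(np.c_[d1,-d2],o2-o1,rcond=None)[0];p,q=o1+d1*k[0],o2+d2*k[1];return ((p+q)/2).round(4),np.linalg.norm(p-q).round(4)
print("bar",tri((274.1,305.9),(260.9,207)))
st=onz("top",270.5,282,.1484);print("stem top",st.round(4),proj("side",st))
```

```text
bolts [[0.5755, 0.1661, 0.014], [0.5863, 0.0658, 0.014], [0.4356, 0.1468, 0.014], [0.4474, 0.0475, 0.014]]
yaw 0.13408143186395943 0.11252428359029916 ctr [0.51118805 0.10652672 0.014     ] 0.14068666856972267 0.10040784016743601
top 1226 [0.422 0.069 0.112] [0.564 0.153 0.138]
 bar med [0.4291 0.097  0.1266] 74 ymin/max 0.08368984081994728 0.10965585093720831
 stemtop [0.4841 0.1037 0.148 ] 40
side 725 [0.422 0.065 0.112] [0.567 0.153 0.14 ]
 bar med [0.4299 0.0881 0.1242] 57 ymin/max 0.08132187994447515 0.10888137111021945
 stemtop [0.4853 0.0994 0.1466] 31
bar (array([0.4295, 0.0952, 0.122 ]), np.float64(0.0046))
stem top [0.4817 0.1022 0.1484] [280.61790503 195.54972678]
```

Two views agree: yaw is about 0.125 rad. The bar is at about (0.429, 0.0955, 0.122), so the keeper angle is about 0.24. The mouth is at about (0.495, 0.1035, 0.104) and the hinge at about (0.533, 0.108, 0.1245). The bar sits 105 mm from that hinge, as it must. Moving above the bar now.

jog_arm:
  plan:
    - [0.06,[0.0425,-0.042,-0.0035],[0,0,0.124]]
    - [0.06,[0.0425,-0.042,-0.0035],[0,0,0.124]]
    - [0.06,[0.0425,-0.042,-0.0035],[0,0,0]]
    - [0.06,[0.0425,-0.042,-0.0035],[0,0,0]]
    - [0.06,[0.0425,-0.042,-0.0035],[0,0,0]]
    - [0.06,[0.0425,-0.042,-0.0035],[0,0,0]]
    - [0.06,[0.004,-0.0565,0],[0,0,0]]
    - [0.06,[0.004,-0.0565,0],[0,0,0]]
    - [0.06,[0.004,-0.0565,0],[0,0,0]]
    - [0.06,[0.004,-0.0565,0],[0,0,0]]
    - [0.06,[0.004,-0.0565,0],[0,0,0]]
    - [0.06,[0.004,-0.0565,0],[0,0,0]]
    - [0.06,[0,0,0],[0,0,0]]
    - [0.06,[0,0,0],[0,0,0]]
  squeeze: 40

```text
t: 1.85
tcp_pos: [0.4121, 0.0505, 0.2602]
eef_rot: [0.0, 0.998, 0.062, -0.0]
contact_force: [-0.6, 0.8, 1.2]
width: 0.0601
gripper_force: 0.0
```

Create g.py:
```python
import sys
from h import *
from scipy.spatial.transform import Rotation as R
yaw=.125;ex=np.array([np.cos(yaw),np.sin(yaw),0]);ey=np.array([-np.sin(yaw),np.cos(yaw),0]);ez=np.array([0,0,1.])
hinge=np.array([.533,.108,.1245])
def tool():
    s=telemetry.get_state();q=s["eef_rot"];return s,R.from_quat([q[1],q[2],q[3],q[0]]),np.array(s["tcp_pos"])
def goto(p,Rd=None):
    s,r,t=tool();print("tcp",t.round(4),"tool delta",r.inv().apply(np.array(p)-t).round(4),"yaw",np.round(np.arctan2(*r.as_matrix()[[1,0],0]),3),"z",r.as_matrix()[:,2].round(3),"q",np.round(s["qpos"],2),"F",s["contact_force"].round(1),"w",round(s["width"],4),"gf",s["gripper_force"],"t",s["t"])
    if Rd is not None: print("rotvec",(r.inv()*Rd).as_rotvec().round(3))
```

Run:
```python
from g import *
goto([.429,.0955,.111],R.from_matrix(np.c_[ex,-ey,-ez]))
```

```text
tcp [0.4121 0.0505 0.2602] tool delta [ 0.0225 -0.0425  0.1491] yaw 0.125 z [-0. -0. -1.] q [ 0.01  0.17 -0.31  2.08  0.07  0.9  -1.78] F [-0.6  0.8  1.2] w 0.0601 gf 0.0 t 1.85
rotvec [ 0.  0. -0.]
```

jog_arm:
  plan:
    - [0.06,[0.0225,-0.0425,0],[0,0,0]]
    - [0.06,[0,0,0.05],[0,0,0]]
    - [0.06,[0,0,0.05],[0,0,0]]
    - [0.06,[0,0,0.03],[0,0,0]]
    - [0.06,[0,0,0.019],[0,0,0]]
    - [0.06,[0,0,0],[0,0,0]]

```text
t: 2.6
tcp_pos: [0.4287, 0.0946, 0.1103]
eef_rot: [0.0, 0.998, 0.062, -0.001]
contact_force: [0.1, -0.2, 0.8]
width: 0.06
gripper_force: 0.0
```

Run:
```python
from g import *
goto([.429,.0955,.111],R.from_matrix(np.c_[ex,-ey,-ez]))
s,_=camrig.camera("side");t,_=camrig.camera("top")
a=cv2.resize(s[165:265,225:335],None,fx=3.6,fy=3.6,interpolation=cv2.INTER_CUBIC)
b=cv2.resize(t[235:335,235:335],None,fx=3.6,fy=3.6,interpolation=cv2.INTER_CUBIC)
cv2.imwrite("pics/c1.png",np.hstack([a,b])[:,:,::-1])
```

```text
tcp [0.4287 0.0946 0.1103] tool delta [ 0.0004 -0.0009 -0.0007] yaw 0.123 z [-0.002 -0.001 -1.   ] q [-0.13  0.46 -0.28  2.17  0.24  0.54 -2.04] F [ 0.1 -0.2  0.8] w 0.06 gf 0.0 t 2.6
rotvec [ 0.001  0.003 -0.002]
```

View pics/c1.png

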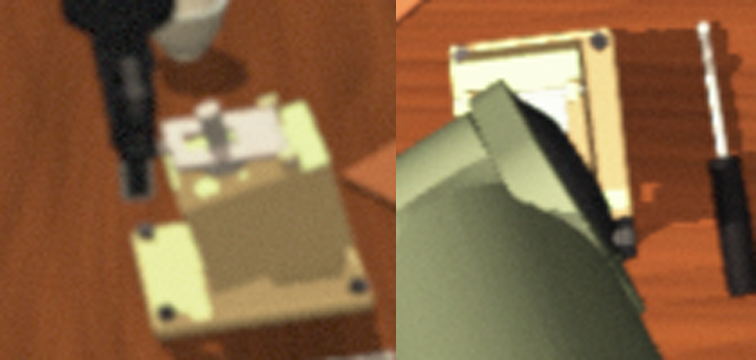

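In the side crop the near finger, at about (135,175), covers the grip bar and the plate is undisturbed. In the top crop the arm hides the bar. Closing on the bar.

jog_arm:
  plan:
    - [0.02,[0,0,0],[0,0,0]]
    - [0.02,[0,0,0],[0,0,0]]
    - [0.02,[0,0,0],[0,0,0]]
    - [0.02,[0,0,0],[0,0,0]]
  squeeze: 40

```text
t: 3.2
tcp_pos: [0.4295, 0.0968, 0.1118]
eef_rot: [-0.001, 0.998, 0.063, 0.001]
contact_force: [-1.3, 6.9, 0.6]
width: 0.0251
gripper_force: 40.7
```

Run:
```python
import numpy as np
th=np.linspace(-.02,2.80,29)
x=-105*np.cos(th);z=105*np.sin(th)
for i in range(28): print(i,round(th[i+1],2),round(x[i+1]-x[i],1),round(-(z[i+1]-z[i]),1),end=" | ")
```

```text
0 0.08 0.3 -10.6 | 1 0.18 1.4 -10.5 | 2 0.28 2.4 -10.3 | 3 0.38 3.5 -10.0 | 4 0.48 4.4 -9.6 | 5 0.58 5.4 -9.1 | 6 0.68 6.3 -8.5 | 7 0.79 7.1 -7.8 | 8 0.89 7.8 -7.1 | 9 0.99 8.5 -6.3 | 10 1.09 9.1 -5.4 | 11 1.19 9.6 -4.4 | 12 1.29 10.0 -3.4 | 13 1.39 10.3 -2.4 | 14 1.49 10.5 -1.4 | 15 1.59 10.6 -0.3 | 16 1.69 10.5 0.7 | 17 1.79 10.4 1.8 | 18 1.89 10.2 2.8 | 19 1.99 9.8 3.9 | 20 2.1 9.4 4.8 | 21 2.2 8.9 5.7 | 22 2.3 8.3 6.6 | 23 2.4 7.5 7.4 | 24 2.5 6.8 8.1 | 25 2.6 5.9 8.8 | 26 2.7 5.0 9.3 | 27 2.8 4.0 9.8 |
```

jog_arm:
  plan:
    - [0.02,[0,-0.0015,0],[0,0,0]]
    - [0.02,[0.0003,0,-0.0106],[0,0,0]]
    - [0.02,[0.0014,0,-0.0105],[0,0,0]]
    - [0.02,[0.0024,0,-0.0103],[0,0,0]]
    - [0.02,[0.0035,0,-0.010],[0,0,0]]
    - [0.02,[0.0044,0,-0.0096],[0,0,0]]
    - [0.02,[0.0054,0,-0.0091],[0,0,0]]
    - [0.02,[0.0063,0,-0.0085],[0,0,0]]
    - [0.02,[0,0,0],[0,0,0]]

```text
t: 4.32
tcp_pos: [0.4528, 0.1001, 0.1806]
eef_rot: [0.0, 0.998, 0.062, -0.0]
contact_force: [-2.3, -5.8, 0.4]
width: 0.0248
gripper_force: 40.1
```

Run:
```python
from g import *
goto([0,0,0])
s,_=camrig.camera("side")
cv2.imwrite("pics/c2.png",cv2.resize(s[150:270,220:350],None,fx=4,fy=4,interpolation=cv2.INTER_CUBIC)[:,:,::-1])
```

```text
tcp [0.4528 0.1001 0.1806] tool delta [-0.4617  0.0431  0.1807] yaw 0.124 z [-0. -0. -1.] q [-0.09  0.37 -0.32  2.06  0.17  0.74 -1.96] F [-2.3 -5.8  0.4] w 0.0248 gf 40.09329557418823 t 4.325
```

View pics/c2.png

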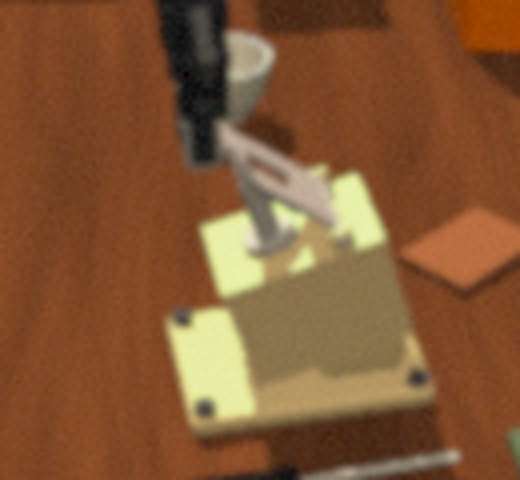

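The picture shows the bar between the fingers at about (205,145). The plate is raised some 40° and the quill is still seated with its collar on the face. The hinge is following the arc, so I'll carry on.

jog_arm:
  plan:
    - [0.02,[0.0071,0.001,-0.0078],[0,0,0]]
    - [0.02,[0.0078,0,-0.0071],[0,0,0]]
    - [0.02,[0.0085,0,-0.0063],[0,0,0]]
    - [0.02,[0.0091,0,-0.0054],[0,0,0]]
    - [0.02,[0.0096,0,-0.0044],[0,0,0]]
    - [0.02,[0.010,0,-0.0034],[0,0,0]]
    - [0.02,[0.0103,0,-0.0024],[0,0,0]]
    - [0.02,[0.0105,0,-0.0014],[0,0,0]]
    - [0.02,[0.0106,0,-0.0003],[0,0,0]]
    - [0.02,[0.0105,0,0.0007],[0,0,0]]
    - [0.02,[0.0104,0,0.0018],[0,0,0]]
    - [0.02,[0,0,0],[0,0,0]]

```text
t: 5.88
tcp_pos: [0.5577, 0.1133, 0.2168]
eef_rot: [-0.001, 0.998, 0.063, 0.001]
contact_force: [0.2, 4.4, 4.6]
width: 0.025
gripper_force: 39.5
```

jog_arm:
  plan:
    - [0.02,[0.0102,0,0.0028],[0,0,0]]
    - [0.02,[0.0098,0,0.0039],[0,0,0]]
    - [0.02,[0.0094,0,0.0048],[0,0,0]]
    - [0.02,[0.0089,0,0.0057],[0,0,0]]
    - [0.02,[0.0083,0,0.0066],[0,0,0]]
    - [0.02,[0.0075,0,0.0074],[0,0,0]]
    - [0.02,[0,0,0],[0,0,0]]

```text
t: 6.75
tcp_pos: [0.6121, 0.1203, 0.1858]
eef_rot: [-0.001, 0.998, 0.063, 0.002]
contact_force: [4.1, 6.1, 6.8]
width: 0.0248
gripper_force: 43.5
```

jog_arm:
  plan:
    - [0.02,[0.0068,-0.0005,0.0081],[0,0,0]]
    - [0.02,[0.0059,-0.0005,0.0088],[0,0,0]]
    - [0.02,[0.005,0,0.0093],[0,0,0]]
    - [0.02,[0.004,0,0.0098],[0,0,0]]
    - [0.02,[0,0,0],[0,0,0]]

```text
t: 7.38
tcp_pos: [0.6334, 0.1231, 0.1495]
eef_rot: [-0.0, 0.998, 0.062, 0.002]
contact_force: [5.0, 2.4, 5.3]
width: 0.0245
gripper_force: 57.5
```

Run:
```python
from g import *
goto([0,0,0])
```

```text
tcp [0.6334 0.1231 0.1495] tool delta [-0.6444  0.0434  0.147 ] yaw 0.125 z [ 0.004  0.001 -1.   ] q [-0.11  0.66 -0.27  1.61  0.21  0.89 -1.9 ] F [5.  2.4 5.3] w 0.0245 gf 57.459561824798584 t 7.375
```

jog_arm:
  plan:
    - [0.02,[0.001,0,0.003],[0,0,0]]
    - [0.02,[0.001,0,0.003],[0,0,0]]
    - [0.02,[0,0,0],[0,0,0]]

```text
t: 7.75
tcp_pos: [0.6352, 0.1234, 0.1439]
eef_rot: [-0.0, 0.998, 0.062, 0.002]
contact_force: [4.7, 2.0, 4.1]
width: 0.025
gripper_force: 59.4
```

jog_arm:
  plan:
    - [0.02,[0.001,0,0.003],[0,0,0]]
    - [0.02,[0.001,0,0.003],[0,0,0]]
    - [0.02,[0,0,0],[0,0,0]]

```text
t: 8.12
tcp_pos: [0.6366, 0.1236, 0.1389]
eef_rot: [-0.0, 0.998, 0.062, 0.001]
contact_force: [-6.9, -0.2, 21.9]
width: 0.0247
gripper_force: 62.3
```

Run:
```python
from g import *
goto([0,0,0])
s,d=camrig.camera("side"); t,dt=camrig.camera("top")
cv2.imwrite("pics/c3.png",cv2.resize(s[150:270,220:370],None,fx=4,fy=4,interpolation=cv2.INTER_CUBIC)[:,:,::-1])
```

```text
tcp [0.6366 0.1236 0.1389] tool delta [-0.6474  0.0435  0.137 ] yaw 0.125 z [ 0.003  0.001 -1.   ] q [-0.11  0.68 -0.27  1.61  0.22  0.88 -1.91] F [-6.9 -0.2 21.9] w 0.0247 gf 62.298678159713745 t 8.125
```

View pics/c3.png

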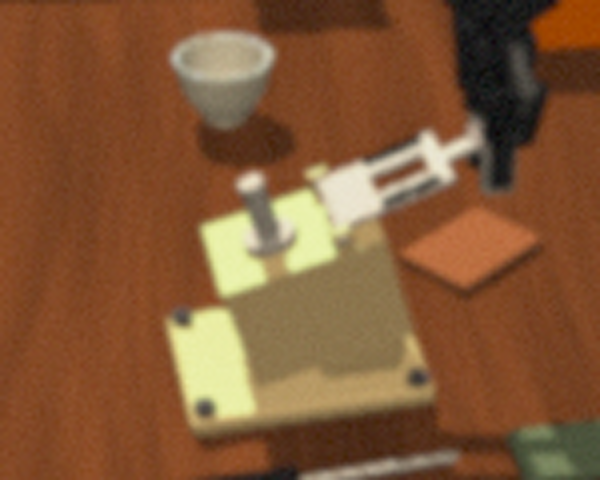

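The picture shows the plate turned over beyond the hinge, padded strips up, running from (350,190) to (440,155). The bar is still held at about (475,140). Vertical force jumped to 22 N, so it is on its stop. The quill stands bare: stem top near (252,183), collar near (268,235). Releasing and clearing the arm to measure the stem.

jog_arm:
  plan:
    - [0.02,[0,0,-0.004],[0,0,0]]
    - [0.06,[0,0,0],[0,0,0]]
    - [0.06,[0,0,0],[0,0,0]]
    - [0.06,[0,0,0],[0,0,0]]
    - [0.06,[0,0,-0.03],[0,0,0]]
    - [0.06,[0,0,-0.05],[0,0,0]]
    - [0.06,[0,0,-0.04],[0,0,0]]
    - [0.06,[-0.01,0.055,0],[0,0,0]]
    - [0.06,[-0.01,0.055,0],[0,0,0]]
    - [0.06,[-0.01,0.055,0],[0,0,0]]
    - [0.06,[-0.01,0.055,0],[0,0,0]]
    - [0.06,[0,0,0],[0,0,0]]

```text
t: 9.72
tcp_pos: [0.6223, -0.1055, 0.2605]
eef_rot: [0.001, 0.998, 0.059, -0.0]
contact_force: [0.3, 0.8, 0.7]
width: 0.0599
gripper_force: 0.0
```

Run:
```python
from g import *
goto([0,0,0])
s,d=camrig.camera("side"); t,dt=camrig.camera("top")
np.savez("side1.npz",p=s,d=d);np.savez("top1.npz",p=t,d=dt)
a=cv2.resize(s[180:245,255:345],None,fx=4.4,fy=4.4,interpolation=cv2.INTER_CUBIC)
b=cv2.resize(t[220:315,235:315],None,fx=4.4,fy=4.4,interpolation=cv2.INTER_CUBIC)
a=np.vstack([a,np.zeros((b.shape[0]-a.shape[0],a.shape[1],3),np.uint8)])
cv2.imwrite("pics/c4.png",np.hstack([a,b])[:,:,::-1])
for n,D in(("side",d),("top",dt)):
    P=cloud(n,D);w=(np.abs(P[...,0]-.49)<.05)&(np.abs(P[...,1]-.1035)<.05)
    m=w&(P[...,2]>.143)&(P[...,2]<.16);print(n,"stemtop",P[m].mean(0).round(4),m.sum())
    m=(np.abs((P-hinge)@ex-.06)<.03)&(np.abs((P-hinge)@ey)<.024)&(P[...,2]>.10)&(P[...,2]<.2)
    x=(P[m]-hinge)@ex;z=P[m][:,2]-hinge[2];c=np.polyfit(x,z,1);print("plate slope",np.arctan(c[0]),m.sum(),"=> keeper",np.pi-np.arctan(c[0])+.262)
```

```text
tcp [ 0.6223 -0.1055  0.2605] tool delta [-0.6054 -0.1785  0.2605] yaw 0.118 z [-0.    -0.002 -1.   ] q [ 0.25  0.52 -0.26  1.55  0.15  1.09 -1.5 ] F [0.3 0.8 0.7] w 0.0599 gf 0.0 t 9.725
side stemtop [0.4853 0.101  0.147 ] 29
plate slope 0.36973429559623927 167 => keeper 3.033858357993554
top stemtop [0.4842 0.1041 0.1488] 41
plate slope 0.3705079400199525 297 => keeper 3.0330847135698407
```

View pics/c4.png

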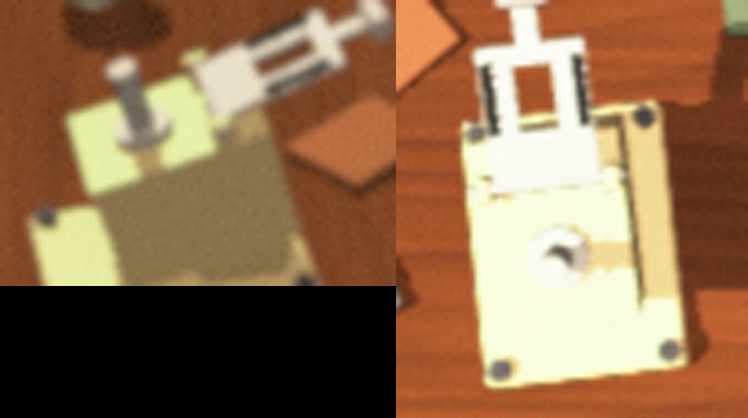

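Both depth views put the plate at about 3.03 rad, so it is at its stop. The quill's stem stands free at crop (125,70) to (140,130) on the left and (555,250) on the right. The stem top is at about (0.4845, 0.103, 0.148), which puts the mouth at about (0.496, 0.105, 0.104). Moving over the stem and tilting 15°.

jog_arm:
  plan:
    - [0.06,[-0.0263,-0.0447,0],[0,0,0]]
    - [0.06,[-0.0263,-0.0447,0],[0,0,0]]
    - [0.06,[-0.0263,-0.0447,0],[0,0,0]]
    - [0.06,[-0.0263,-0.0447,0],[0,0,0]]
    - [0.06,[-0.0263,-0.0447,0],[0,0,0]]
    - [0.05,[0,0,0],[0,0.131,0]]
    - [0.05,[0,0,0],[0,0.131,0]]
    - [0.05,[0,0,0],[0,0,0]]

```text
t: 10.82
tcp_pos: [0.4631, 0.1064, 0.261]
eef_rot: [-0.008, 0.989, 0.063, 0.131]
contact_force: [0.4, -0.2, 0.5]
width: 0.0498
gripper_force: 0.0
```

Add to g.py:
```python
c,s_=np.cos(.2618),np.sin(.2618)
mouth=np.array([.496,.105,.104]);ax=-s_*ex+c*ez
Rq=R.from_matrix(np.c_[c*ex+s_*ez,-ey,-ax])
def quill():
    s,r,t=tool();d=t-r.as_matrix()[:,2]*.011-mouth
    print("grasp in bore frame",(1e3*np.array([d@(c*ex+s_*ez),d@ey,d@ax])).round(1))
```

Run:
```python
from g import *
goto(mouth+.079*ax,Rq);quill()
```

```text
tcp [0.4631 0.1064 0.261 ] tool delta [-0.0094  0.0055  0.081 ] yaw 0.128 z [ 0.258  0.033 -0.966] q [-0.07  0.15 -0.36  2.14  0.22  0.62 -2.03] F [ 0.4 -0.2  0.5] w 0.0498 gf 0.0 t 10.825
rotvec [-0.    -0.001  0.003]
grasp in bore frame [  9.3   5.5 171. ]
```

jog_arm:
  plan:
    - [0.05,[-0.0094,0.0055,0.03],[0,0,0]]
    - [0.05,[0,0,0.04],[0,0,0]]
    - [0.05,[0,0,0.011],[0,0,0]]
    - [0.05,[0,0,0],[0,0,0]]

```text
t: 11.32
tcp_pos: [0.4772, 0.1019, 0.1799]
eef_rot: [-0.008, 0.99, 0.062, 0.13]
contact_force: [-0.0, 0.0, 0.2]
width: 0.0502
gripper_force: 0.0
```

Run:
```python
from g import *
goto(mouth+.019*ax,Rq);quill()
```

```text
tcp [0.4772 0.1019 0.1799] tool delta [-0.0012 -0.0007  0.0593] yaw 0.125 z [ 0.255  0.032 -0.966] q [-0.13  0.3  -0.29  2.2   0.38  0.42 -2.17] F [-0.   0.   0.2] w 0.0502 gf 0.0 t 11.325
rotvec [0.    0.002 0.   ]
grasp in bore frame [ 1.3 -0.7 89.3]
```

jog_arm:
  plan:
    - [0.05,[-0.001,0,0.025],[0,0,0]]
    - [0.05,[0,0,0.02],[0,0,0]]
    - [0.05,[0,0,0.0145],[0,0,0]]
    - [0.05,[0,0,0],[0,0,0]]

```text
t: 11.82
tcp_pos: [0.4916, 0.1033, 0.1223]
eef_rot: [-0.008, 0.99, 0.062, 0.13]
contact_force: [0.9, -0.5, 1.2]
width: 0.0501
gripper_force: 0.0
```

Run:
```python
from g import *
goto(mouth+.019*ax,Rq);quill()
s,d=camrig.camera("side")
cv2.imwrite("pics/c5.png",cv2.resize(s[150:270,220:370],None,fx=4,fy=4,interpolation=cv2.INTER_CUBIC)[:,:,::-1])
```

```text
tcp [0.4916 0.1033 0.1223] tool delta [-0.0003 -0.0011 -0.0001] yaw 0.125 z [ 0.257  0.032 -0.966] q [-0.23  0.43 -0.17  2.22  0.51  0.28 -2.3 ] F [ 0.9 -0.5  1.2] w 0.0501 gf 0.0 t 11.825
rotvec [0. 0. 0.]
grasp in bore frame [ 0.4 -1.1 29.9]
```

View pics/c5.png

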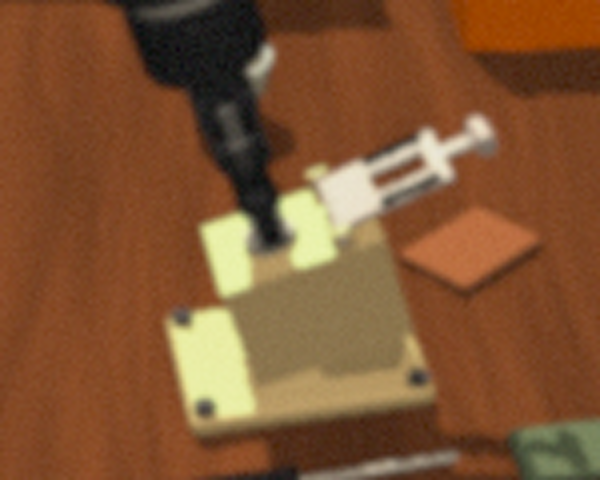

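The near finger, at about (262,215) to (268,240), is over the collar beside the stem. The keeper is still turned over. Closing gently on the stem and reading the side force.

jog_arm:
  plan:
    - [0.012,[0,-0.001,0],[0,0,0]]
    - [0.012,[0,0,0],[0,0,0]]
    - [0.012,[0,0,0],[0,0,0]]
    - [0.012,[0,0,0],[0,0,0]]
    - [0.012,[0,0,0],[0,0,0]]
  squeeze: 40

```text
t: 12.5
tcp_pos: [0.4916, 0.1044, 0.123]
eef_rot: [-0.008, 0.989, 0.062, 0.131]
contact_force: [-3.8, 0.1, 9.7]
width: 0.015
gripper_force: 38.8
```

Run:
```python
from g import *
goto(mouth+.019*ax,Rq);quill()
```

```text
tcp [0.4916 0.1044 0.123 ] tool delta [-0.0006 -0.0001  0.0005] yaw 0.125 z [ 0.258  0.033 -0.966] q [-0.23  0.43 -0.17  2.22  0.52  0.28 -2.3 ] F [-3.8  0.1  9.7] w 0.015 gf 38.77615749835968 t 12.5
rotvec [-0.    -0.001 -0.   ]
grasp in bore frame [ 0.6 -0.1 30.5]
```

Centred, with almost no side force and a 15 mm width. Drawing part way along the axis, then checking.

jog_arm:
  plan:
    - [0.012,[0,0,-0.003],[0,0,0]]
    - [0.012,[0,0,-0.004],[0,0,0]]
    - [0.012,[0,0,-0.004],[0,0,0]]
    - [0.012,[0,0,-0.004],[0,0,0]]
    - [0.012,[0,0,0],[0,0,0]]

```text
t: 13.12
tcp_pos: [0.4876, 0.1037, 0.1372]
eef_rot: [-0.008, 0.989, 0.062, 0.131]
contact_force: [-0.1, 2.4, -1.1]
width: 0.0151
gripper_force: 39.1
```

Run:
```python
from g import *
goto(mouth+.019*ax,Rq);quill()
```

```text
tcp [0.4876 0.1037 0.1372] tool delta [-0.0004 -0.0003  0.0152] yaw 0.125 z [ 0.257  0.032 -0.966] q [-0.2   0.39 -0.21  2.22  0.49  0.31 -2.28] F [-0.1  2.4 -1.1] w 0.0151 gf 39.072139263153076 t 13.125
rotvec [-0.    -0.001 -0.   ]
grasp in bore frame [ 0.4 -0.3 45.2]
```

jog_arm:
  plan:
    - [0.012,[0,0,-0.005],[0,0,0]]
    - [0.012,[0,0,-0.005],[0,0,0]]
    - [0.012,[0,0,-0.005],[0,0,0]]
    - [0.012,[0,0,-0.005],[0,0,0]]
    - [0.012,[0,0,-0.005],[0,0,0]]
    - [0.012,[0,0,-0.004],[0,0,0]]
    - [0.012,[0,0,0],[0,0,0]]
    - [0.012,[0,0,0],[0,0,0]]

```text
t: 14.12
tcp_pos: [0.4801, 0.1027, 0.1648]
eef_rot: [-0.008, 0.99, 0.062, 0.13]
contact_force: [0.4, 1.7, -1.1]
width: 0.0147
gripper_force: 39.1
```

Run:
```python
from g import *
goto(mouth+.0635*ax,Rq);quill()
s,d=camrig.camera("side");cv2.imwrite("pics/s6.png",s[:,:,::-1])
for k,l in((44,"collar"),(10,"groovetop if"),(7,"groove"),(4,"groovebot"),(0,"mouth")): print(l,proj("side",mouth+k*1e-3*ax).round(1))
cv2.imwrite("pics/c6.png",cv2.resize(s[165:235,250:330],None,fx=8,fy=8,interpolation=cv2.INTER_CUBIC)[:,:,::-1])
```

```text
tcp [0.4801 0.1027 0.1648] tool delta [-0.0002 -0.0003 -0.0007] yaw 0.125 z [ 0.257  0.032 -0.966] q [-0.15  0.33 -0.27  2.21  0.43  0.38 -2.22] F [ 0.4  1.7 -1.1] w 0.0147 gf 39.05132174491882 t 14.125
rotvec [ 0. -0. -0.]
grasp in bore frame [ 0.2 -0.3 73.8]
collar [281.8 195.9]
groovetop if [285.7 206.6]
groove [286.  207.6]
groovebot [286.4 208.5]
mouth [286.8 209.7]
```

View pics/c6.png

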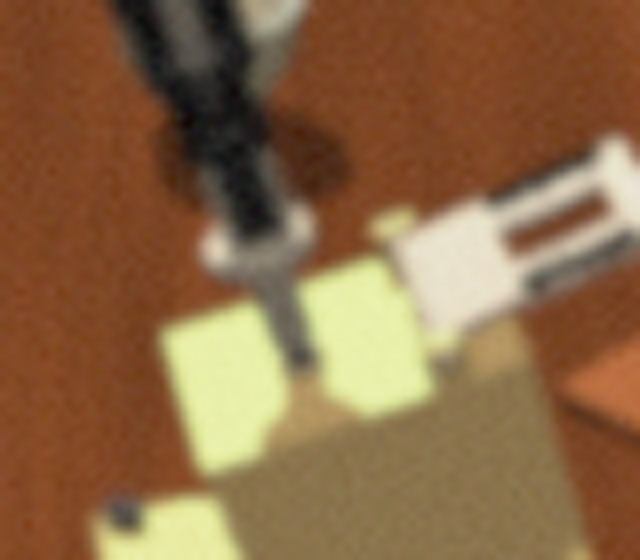

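The crop shows the collar at about (258,240) and the grey shank running down to the mouth near (298,362). The dark groove band sits right above the mouth. The collar's pixel shift since seating, (-5.0, -13.9), matches a lift of about 44 mm with no slip. I'll go another 1.5 mm to the middle of the 40–50 mm window and hold.

jog_arm:
  plan:
    - [0.012,[0,0,-0.0015],[0,0,0]]
    - [0.012,[0,0,0],[0,0,0]]
    - [0.012,[0,0,0],[0,0,0]]
    - [0.012,[0,0,0],[0,0,0]]

```text
t: 14.68
tcp_pos: [0.4797, 0.1027, 0.1662]
eef_rot: [-0.008, 0.99, 0.062, 0.13]
contact_force: [0.5, 0.2, -1.7]
width: 0.0152
gripper_force: 39.1
```

Run:
```python
from g import *
quill();goto([0,0,0])
s,d=camrig.camera("side");old=np.load("side1.npz")
# collar underside/top lift from depth: bright collar pixels near the axis
for n,D in(("before",old["d"]),("now",d)):
    P=cloud("side",D)-mouth;r=P-(P@ax)[...,None]*ax;h=P@ax;rad=np.linalg.norm(r,axis=-1)
    m=(rad>.009)&(rad<.018)&(r@ey<0)&(h>-.01)&(h<.056); print(n,m.sum(),np.histogram(h[m]*1e3,np.arange(-10,60,5))[0])
```

```text
grasp in bore frame [ 0.2 -0.3 75.4]
tcp [0.4797 0.1027 0.1662] tool delta [-0.5151  0.0422  0.034 ] yaw 0.125 z [ 0.257  0.032 -0.966] q [-0.15  0.33 -0.27  2.21  0.42  0.39 -2.21] F [ 0.5  0.2 -1.7] w 0.0152 gf 39.05396282672882 t 14.675
before 70 [ 0  7 27 24  2  3  1  1  0  2  2  1  0]
now 93 [ 0 22 11  0  0  1  0  0  2  1  7 27 18]
```

```bash
python3 -c "
from plant import env, camrig, telemetry, sign_off
print(sign_off())"
```

```text
the job is handed in; nothing more can be done
None
```

The keeper is swung right over onto its stop, and the quill is held still about 45 mm out along its bore, so by my measurements its groove clears the mouth by about 5 mm. The shank's end is still in the bore, nothing else on the bench was touched, and the job was handed in at about 15 s.

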